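# Put the gauge transmitter's flat battery pack on charge

## Task

The battery pack in the wireless gauge transmitter is flat. Squeeze the two sprung tabs of its clip-on cover together to free it, lift the cover off and stand it upright on the bare worktop, then lift the battery pack out and lower it into the charger's pocket until it sits fully home. Set both down without dropping them, and leave the bottle and the torch where they are.

Things in the scene. Friction and masses are not known exactly. Their poses are not given: they have to be found in the camera images.
- transmitter: Gauge transmitter, fixed: aluminium foot (x -64 to 72, y -29 to 29, 6 mm thick) with a long narrow battery bay; at its +x end a grey radio head (x 53 to 71 mm, 44 mm wide, 40 mm high) with a thin aerial 72 mm high at x 62, y 9 mm. Origin: on the worktop (z = 0) below the middle of the bay; x along the bay, z up.
- bay (a point): Centre of the bay's floor, 10 mm above the worktop. Floor 87 x 31 mm; the bay's walls rise to 32 mm above the worktop (there 92 x 36 mm outside, below 24 mm 44 mm wide). On each long side a catch lug, 30 mm long, 16 to 20 mm above the worktop, out to y = 26 mm, holds a barb of the cover.
- cover: Clip-on grey plastic cover over the bay: an upturned box 100 mm long (x), 44 mm wide (y), 52 mm high, about 0.14 kg, a sprung tab amid each long side. Origin: centre of its underside (lower edges of the two end walls, on which it stands); z up. Clipped on, its origin is 8 mm above the transmitter's, axes parallel; barbs hold it against pulling. Lift it 55 mm straight up to clear the pack.
- cover_grip (a point): Point midway between the two finger pads, 50 mm above the cover's underside: squeeze along the cover's y with the TCP here or up to 4 mm higher. Pads: 30 mm long along x, outsides leaning out from y = 26 mm at z = 28 mm to 32.5 mm at z = 61 mm (cover's frame; 65 mm over both). Keep fingertips above z = 28 mm, where the barb arms (y to 30 mm) begin.
- tab_left (a joint): Turn of the tab on the cover's +y side, a lever pivoted at z = 28 mm: 0 = sprung out, barb gripping; 0.22 rad = pad fully in. Pressing the pad in swings the barb out; it is free of its lug above about 0.13 rad. Both pads upright at full squeeze, about 52 mm over both, 3 to 8 N a side. The squeezed pads carry the cover; let go, they spring out.
- tab_right (a joint): The same for the tab on the cover's -y side.
- pack: Battery pack standing in the bay under the cover: black block 84 mm long (x), 28 mm wide (y), 46 mm high, 0.17 to 0.35 kg, alike either way round. Origin: centre of its underside; z up. With the cover off, its top 24 mm stand clear of the bay's walls: grip it across its width by the top 20 mm (TCP about level with its top) and lift straight up, 30 mm at least.
- charger: Black charger, fixed: 132 x 64 mm, 28 mm high round an open pocket; control end 34 mm high at its +x end (x 51 to 72 mm). Origin: on the worktop below the middle of the pocket; x along the pocket, z up.
- charger_pocket (a point): Centre of the floor of the charger's pocket, 12 mm above the worktop; axes as the charger's. Pocket 90 mm long (x), 34 mm wide, 16 mm deep with a 3 mm bevel round its mouth 28 mm above the worktop. The pack stands in it upright, underside on the floor, either way round.
- fluid_bottle: Small squeeze bottle, 35 mm in diameter, 94 mm high, standing loose. Origin: centre of its underside.
- torch: Black inspection torch, 111 mm long (its y), 32 mm wide, 28 mm high, lying loose. Origin: under its middle.
- front_strip (a point): A point on the bare strip of worktop near the front edge, between transmitter and charger: 100 mm (x) by 160 mm (y) round it are always free and a good place for the cover. The fixed gauge stations and the toggle clamp behind it reach 0.24 m above the worktop: carry things across higher than that.

How it is judged:
On the way, in this order (a step that is already met when the one before it is completed fails the run):
1. both tabs are squeezed in while the cover is still seated on the transmitter (value of joint each of tab_left, tab_right above 0.12 rad and z of cover in the frame of transmitter below 0.015 m and horizontal distance between cover and transmitter below 0.01 m), for 0.05 s.
2. the cover stands upright on the bare worktop, let go (height (world z) of cover below 0.004 m and angle between cover's own z axis and vertical below 0.1 rad and linear speed of cover below 0.02 m/s and contact force between the fingers and cover below 0.1 N), for 0.2 s.
At the end, for the whole second after the job is handed in: The cover stands upright on the worktop (underside within 4 mm of it, tilt under 0.1 rad) and the pack stands upright in the charger's pocket, its underside within 3 mm of the pocket's floor and within 6 mm of its centre, tilt under 0.1 rad, both at rest (height (world z) of cover below 0.004 m and angle between each of cover, pack's own z axis and vertical below 0.1 rad and linear speed of each of cover, pack below 0.02 m/s and z of pack in the frame of charger_pocket between -0.003 and 0.003 m and horizontal distance between pack and charger_pocket below 0.006 m); the robot touches nothing.
It fails at once if the bottle or the torch is shifted by more than 30 mm (distance of any of fluid_bottle, torch from where it was at the start of the episode above 0.03 m).
It fails at once if the pack is dropped (falls faster than 0.6 m/s out of the fingers) (linear speed of pack above 0.6 m/s and contact force between the fingers and pack below 0.1 N).
It fails at once if the cover is dropped (falls faster than 0.6 m/s out of the fingers) (linear speed of cover above 0.6 m/s and contact force between the fingers and cover below 0.1 N).
It also fails if it takes over 67 s, if anything falls off the work surface, if the arm or the gripper's body presses on something with over 40 N, if the wrist force passes 120 N, or if a joint passes its speed limit or range.

## Robot

A 6-joint arm with a two-finger parallel gripper is mounted at the origin on a cart in front of the work surface, level with it; the furniture and walls round the work are solid. World frame = base frame: x ahead of the robot, y to its left, z up, the work surface at z = 0. Lengths are in m, angles in rad, forces in N, time in s.
With the tool pointing down it reaches from about 0.425 to 0.95 m from the base axis. Payload 3.5 kg.
Tool frame: the origin (TCP) lies between the finger pads, 19 mm behind the fingertips; this is the grasp point; z points along the fingers, y is the line along which they close (so a half turn about z gives the same grasp; the last joint's range is limited). The gripper opens to 85 mm and grips with 20 to 120 N. Pads are 22 mm wide; open, the fingers measure 114 mm over their backs; the gripper's body (76 mm by 85 mm) begins 54 mm behind the grasp point. The pads swing forward as they close: fully open they stand 13 mm farther back than shut.
Start: joints at [-1.277, 0.286, 1.577, -0, 1.279, -0.15], TCP at [0.29, -0.61, 0.25] pointing down, gripper open.
Joint ranges: [-2.77, 2.77], [-0.9, 2.22], [0.21, 2.48], [-1.53, 4.67], [0.24, 2.81], [-2.84, 2.84]. Speed limits (rad/s): [2.79, 2.79, 3.14, 3.14, 3.14, 3.14].

## Interface

Orientations are given as a unit quaternion [x, y, z, w].
In Python, from plant import ctrl gives the robot as it stands.
- The arm moves only by the tool jog_arm, called after "Emit:" as name(argument=value, ...) on one line, values as JSON. Schema: {"type":"object","properties":{"offsets":{"type":"array","items":{"type":"object","properties":{"dx":{"type":"number"},"dy":{"type":"number"},"dz":{"type":"number"},"ax":{"type":"number"},"ay":{"type":"number"},"az":{"type":"number"},"jaw":{"type":"number"}},"additionalProperties":false,"required":["jaw"]},"minItems":1,"maxItems":10},"clamp_n":{"type":"number"},"only":{"type":"string"},"quiet":{"type":"boolean"},"lines":{"type":"string"}},"required":["offsets"],"additionalProperties":false}. offsets is a list of rows, 1 to 10 of them, each an object with the fields dx, dy, dz (the shift in a scale on which 1.0 is 800 mm), ax, ay, az (a rotation vector in parts of the range, where 1.0 means 2 rad), jaw (the opening from 0.0 (shut) to 1.0 (fully open)); a field left out counts as zero (the opening has to be given); each row is the pose to reach, as a shift and turn from the pose commanded when the call began, along the tool's axes at that moment; what a row does not reach only later rows make up. A row lasts 1/8 s, in which the tool goes at most 0.0625 m and 0.188 rad, less where a joint would pass 70% of its speed; a pose out of reach is approached as far as the arm can. The fingers move at their own pace and stop on an object; clamp_n is the grip in N (left out, the last holds). Time passes only in rows, so rows that do not move let the fingers close. The tool returns the time, the measured TCP pose, the force, the opening and the grip force at its end. only (a regular expression) keeps the lines of the reply that match it, lines (a string "A,B") keeps lines A to B, and quiet returns only ok. No shift or turn number may pass 1 either way. Input that does not fit is refused with a message, and nothing moves.
- ctrl.get_state(): the state, without advancing time (a new reading comes with each control period).
- ctrl.read_camera(name): name is "side" or "top"; returns a dict with "pixels" (384x512x3 uint8, red, green, blue), "camera_matrix" (3x3 intrinsics, pixels), "xyz" and "orientation" of the camera in the world. Camera axes: x right, y down, z forward; pixel columns grow to the right and rows downward; lengths in m; the calibration is good to about 2 mm. A picture is of the moment at which its call begins. There is no depth.
- ctrl.sign_off(): hands the job in; it is judged then, once.
Trained networks look in the newest picture that a camera, given by its name, has taken for a name from the list of things; names that differ only in an ending like _2 or _b are one class to them, and where a whole thing is asked for, a point or a joint stands for the part that bears it (a point fixed in the world has none). Each returns a list of dicts, best first, with "conf" (0 to 1); they miss things now and then, are a little off and sometimes report something else, mostly with a low value. They report only what shows in the picture. A call takes as long as a camera call.
- ctrl.recognise(camera, thing): "position" ([x, y, z] in m, in world coordinates, good to about 4 mm: the middle of the surface that is visible of it).
- ctrl.masks_of(camera, thing): "region" (384x512 bool, what is visible of it).
- ctrl.mark_of(camera, thing): "position" ([x, y, z] in m, in world coordinates, good to about 4 mm: a listed point, or the origin of a listed thing).
The state is a dict: "time": time; "qpos": joint angles; "dq": joint speeds; "joint_efforts": joint torques, N m; "eef_pos": TCP position; "tcp_rot": TCP orientation; "contact_force": force on the tool from outside, world axes, zero at the start; "wrist_torque": the same for the moment, N m; "opening": opening from 0.0 (shut) to 1.0 (fully open); "finger_force": force on a finger pad.
Only numpy, scipy, OpenCV 4.12 (cv2) and the standard library are available. Lean on these libraries where they do the work, as an engineer would, in place of code of your own. Each camera call takes 0.05 s, during which the arm holds its last target. There are 200 camera calls.

## Working session

There is one attempt and no reset: what is moved stays moved. The work goes in short steps, Python scripts to look and compute and a tool call to move; the robot and the scene stay as the last step left them, time stands still between calls to the robot, and variables do not carry over. Pictures are saved under pics/ and viewed, at most 10 in all, crops included, and the job is handed in when it is done.

```bash
ls; mkdir -p pics; python3 - <<'E'
from plant import ctrl
import cv2,numpy as np
s=ctrl.get_state();print(s['time'],s['eef_pos'],s['tcp_rot'],s['opening'])
for c in('side','top'):
    r=ctrl.read_camera(c);cv2.imwrite(f'pics/{c}0.png',r['pixels'][:,:,::-1]);print(c,r['xyz'],r['orientation'],r['camera_matrix'].tolist() if hasattr(r['camera_matrix'],'tolist') else r['camera_matrix'])
    for t in['transmitter','bay','cover','cover_grip','charger','charger_pocket','front_strip','fluid_bottle','torch','pack']:
        m=ctrl.mark_of(c,t);print(t,[(np.round(x['position'],4).tolist(),round(x['conf'],2)) for x in m[:2]])
E
```

```text
pics
0.0 [ 0.28966865 -0.60901895  0.24865513] [ 9.75481710e-01  2.20077502e-01 -8.22792777e-05 -1.14933333e-03] 1.0012497369566788
side [0.37006036 0.73350101 0.57389729] [-0.08982198  0.85638865 -0.50541527  0.05555081] [[470.87352910010753, 0.0, 250.0487269954977], [0.0, 470.87352910010753, 195.20807745506855], [0.0, 0.0, 1.0]]
transmitter [([0.5353, -0.4376, -0.0013], 0.49)]
bay [([0.535, -0.4338, 0.0128], 0.75)]
cover [([0.5312, -0.4346, 0.0084], 0.75)]
cover_grip [([0.5326, -0.434, 0.0574], 0.66), ([0.4635, 0.0871, 0.0141], 0.15)]
charger [([0.4619, 0.0883, -0.0035], 0.77)]
charger_pocket [([0.5327, -0.4386, 0.0595], 0.6), ([0.4627, 0.0901, 0.0154], 0.57)]
front_strip []
fluid_bottle []
torch [([0.6429, -0.1867, 0.0012], 0.57)]
pack []
top [ 0.4448143  -0.17050012  0.92493823] [ 0.70665737 -0.70477777  0.04274936 -0.04578379] [[365.9695414598744, 0.0, 259.5464730835022], [0.0, 365.9695414598744, 186.27830978726038], [0.0, 0.0, 1.0]]
transmitter [([0.535, -0.4349, 0.0021], 0.91)]
bay [([0.5346, -0.4356, 0.0114], 0.78)]
cover [([0.5336, -0.4372, 0.0065], 0.98), ([0.5451, -0.1798, 0.002], 0.67)]
cover_grip [([0.5322, -0.4327, 0.0556], 0.74)]
charger [([0.4619, 0.0886, 0.0037], 0.69)]
charger_pocket [([0.4581, 0.0882, 0.0124], 0.71)]
front_strip [([0.4515, -0.153, -0.0021], 0.85)]
fluid_bottle [([0.5455, -0.1801, -0.0011], 0.61)]
torch [([0.6479, -0.1898, 0.0027], 0.73), ([0.5334, -0.4357, 0.0576], 0.24)]
pack [([0.5354, -0.4326, 0.0012], 0.5)]
```

```bash
cat > h.py <<'E'
from plant import ctrl
import cv2,numpy as np
from scipy.spatial.transform import Rotation as R
def proj(r,P):
    Rm=R.from_quat(r['orientation']).as_matrix();p=(np.atleast_2d(P)-r['xyz'])@Rm
    u=p@np.array(r['camera_matrix']).T;return u[:,:2]/u[:,2:]
def ray(r,uv,z):
    Rm=R.from_quat(r['orientation']).as_matrix();K=np.array(r['camera_matrix'])
    d=np.linalg.solve(K,np.c_[np.atleast_2d(uv),np.ones(len(np.atleast_2d(uv)))].T).T@Rm.T
    return r['xyz']+d*((z-r['xyz'][2])/d[:,2])[:,None]
def tool(v):  # world shift -> tool axes now (measured)
    return R.from_quat(ctrl.get_state()['tcp_rot']).inv().apply(v)
E
python3 - <<'E'
from h import *
for c,t in(('top','transmitter'),('top','cover'),('top','charger')):
    r=ctrl.read_camera(c)
    m=ctrl.masks_of(c,t)[0];g=m['region'].astype(np.uint8)
    cs,_=cv2.findContours(g,0,2);k=max(cs,key=cv2.contourArea);b=cv2.minAreaRect(k)
    print(t,m['conf'],b); print(ray(r,cv2.boxPoints(b),0.03)[:,:2].round(4).tolist())
E
```

```text
transmitter 0.6 ((366.77117919921875, 174.22808837890625), (16.382545471191406, 30.914825439453125), 62.44719314575195)
[[0.5884, -0.3883], [0.6245, -0.4573], [0.588, -0.4746], [0.5522, -0.4059]]
cover 0.77 ((371.5, 195.5), (45.0, 31.0), 90.0)
[[0.5912, -0.405], [0.5914, -0.4815], [0.4804, -0.477], [0.4802, -0.4016]]
charger 0.65 ((156.58103942871094, 223.37757873535156), (54.25914764404297, 29.302291870117188), 86.633544921875)
[[0.5299, 0.1265], [0.5343, 0.0546], [0.4029, 0.0425], [0.3986, 0.1131]]
```

View pics/top0.png

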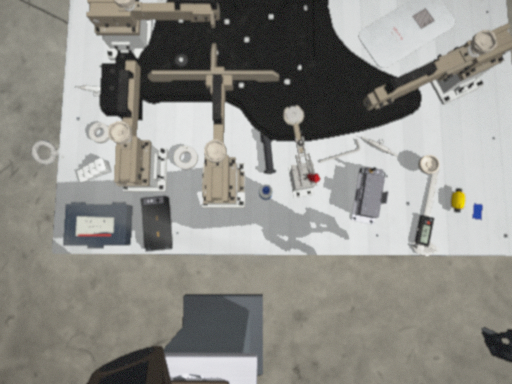

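View pics/side0.png

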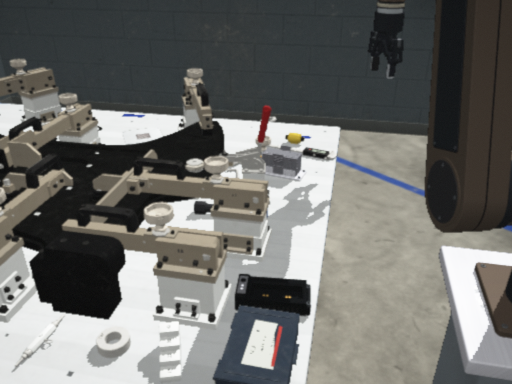

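The top picture shows the transmitter and cover at about (370,193), the charger at (156,223), the bottle at (266,191), the torch at (267,152), and the toggle clamp at (303,175). The side picture shows the cover at (283,162) and the charger at (273,294). I'll zoom in to get the yaws.

```bash
python3 - <<'E'
from h import *
r=ctrl.read_camera('top');im=r['pixels'][:,:,::-1]
a=cv2.resize(im[155:230,335:410],None,fx=5.3,fy=5.3,interpolation=cv2.INTER_CUBIC)
b=cv2.resize(im[185:260,120:195],None,fx=5.3,fy=5.3,interpolation=cv2.INTER_CUBIC)
def frame(x,y,yaw,pts):
    c,s=np.cos(yaw),np.sin(yaw);p=np.array(pts,float);return np.c_[x+c*p[:,0]-s*p[:,1],y+s*p[:,0]+c*p[:,1],p[:,2]]
def dr(img,o,P,col):
    q=((proj(r,P)-o+.5)*5.3).astype(int);cv2.polylines(img,[q.reshape(-1,1,2)],True,col,1)
def box(x0,x1,y0,y1,z):return[(x0,y0,z),(x1,y0,z),(x1,y1,z),(x0,y1,z)]
from itertools import product
yt=-0.13; 
import sys
dr(a,(335,155),frame(.534,-.4352,yt,box(-.05,.05,-.022,.022,.06)),(0,255,0))
dr(a,(335,155),frame(.534,-.4352,yt,box(-.064,.072,-.029,.029,.006)),(0,0,255))
yc=0.06
dr(b,(120,185),frame(.461,.0885,yc,box(-.06,.072,-.032,.032,.028)),(0,255,0))
dr(b,(120,185),frame(.461,.0885,yc,box(-.045,.045,-.017,.017,.028)),(0,0,255))
cv2.imwrite('pics/z1.png',np.hstack([a,b]))
E
```

```text
(no output)
```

View pics/z1.png

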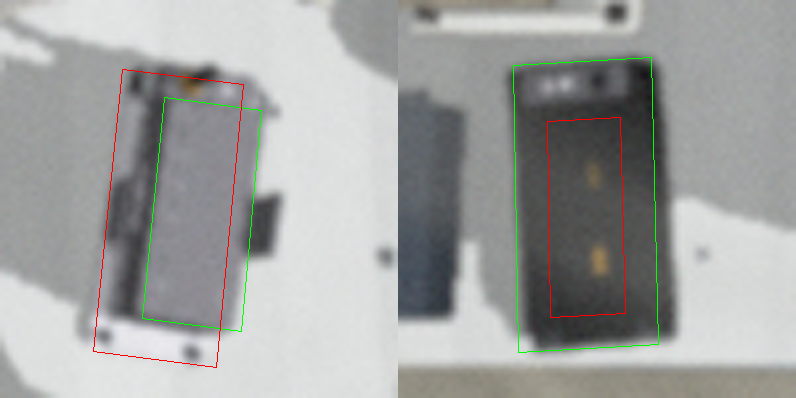

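```bash
cat >> h.py <<'E'
def frame(x,y,yaw,pts):
    c,s=np.cos(yaw),np.sin(yaw);p=np.array(pts,float);return np.c_[x+c*p[:,0]-s*p[:,1],y+s*p[:,0]+c*p[:,1],p[:,2]]
def box(x0,x1,y0,y1,z):return[(x0,y0,z),(x1,y0,z),(x1,y1,z),(x0,y1,z)]
def crop(r,o,n,f,polys):
    im=r['pixels'][o[1]:o[1]+n,o[0]:o[0]+n,::-1];a=cv2.resize(im,None,fx=f,fy=f,interpolation=cv2.INTER_CUBIC)
    for P,col in polys:
        q=((proj(r,P)-o+.5)*f).astype(int);cv2.polylines(a,[q.reshape(-1,1,2)],True,col,1)
    return a
E
python3 - <<'E'
from h import *
rt=ctrl.read_camera('top');rs=ctrl.read_camera('side')
G=(0,255,0);D=(0,0,255);B=(255,200,0)
T=(.534,-.434,-.125);C=(.460,.086,.105)
pt=[(frame(*T,box(-.05,.05,-.022,.022,.06)),G),(frame(*T,box(-.064,.072,-.029,.029,.0)),D)]
pc=[(frame(*C,box(-.06,.051,-.032,.032,.028)),G),(frame(*C,box(-.06,.072,-.032,.032,.0)),D),(frame(*C,box(-.045,.045,-.017,.017,.028)),B)]
f=4
cv2.imwrite('pics/z2.png',np.vstack([np.hstack([crop(rt,(335,155),75,f,pt),crop(rt,(120,185),75,f,pc)]),np.hstack([crop(rs,(246,125),75,f,pt),crop(rs,(236,255),75,f,pc)])]))
E
```

```text
(no output)
```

View pics/z2.png

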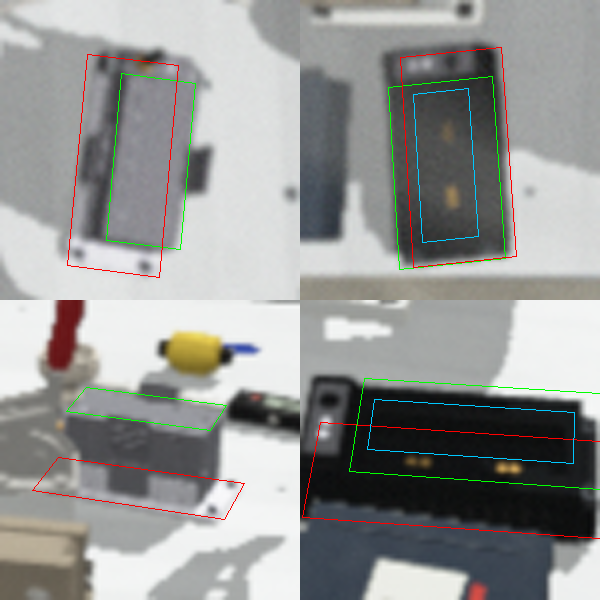

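The overlays fit within about 1 px after small shifts. That puts the transmitter near (.5355, -.4345) at yaw -.13 and the charger near (.463, .088) at yaw ~.105.

```bash
cat >> h.py <<'E'
def goal(x,y,z,yaw):
    s=ctrl.get_state();q=R.from_quat(s['tcp_rot']);d=q.inv().apply(np.array([x,y,z])-s['eef_pos'])
    g=R.from_euler('z',yaw)*R.from_euler('x',np.pi)
    print('t',round(s['time'],2),'shift',d.round(4),'rot',(q.inv()*g).as_rotvec().round(4),'pos',np.round(s['eef_pos'],4),'open',round(s['opening'],3),'f',np.round(s['contact_force'],1),'finger',s['finger_force'])
E
python3 -c "
from h import *
goal(.5355,-.4345,.30,-.13)"
```

```text
t 1.55 shift [ 0.297  -0.0527 -0.05  ] rot [-0.     -0.      0.5738] pos [ 0.2898 -0.6096  0.25  ] open 1.001 f [ 0.3 -0.2  0.3] finger 0.0
```

The rows are not in the units I measure in: shifts go in shares of 800 mm and turns go in shares of 2 rad. I convert before sending: 0.297 m / 0.8 = 0.3713, 0.26 m / 0.8 = 0.325, 0.574 rad / 2 = 0.287.

Emit:
jog_arm(offsets=[{"dx":0.025, "dz":-0.0625, "az":0.05, "jaw":1}, {"dx":0.1, "dy":-0.0175, "dz":-0.0625, "az":0.1, "jaw":1}, {"dx":0.175, "dy":-0.0313, "dz":-0.0625, "az":0.175, "jaw":1}, {"dx":0.25, "dy":-0.045, "dz":-0.0625, "az":0.25, "jaw":1}, {"dx":0.325, "dy":-0.0575, "dz":-0.0625, "az":0.287, "jaw":1}, {"dx":0.3713, "dy":-0.0663, "dz":-0.0625, "az":0.287, "jaw":1}, {"dx":0.3713, "dy":-0.0663, "dz":-0.0625, "az":0.287, "jaw":1}], clamp_n=30)

```text
time: 2.42
eef_pos: [0.5374, -0.432, 0.2999]
tcp_rot: [0.998, -0.063, 0.0, -0.0]
contact_force: [-0.1, -0.1, -0.3]
opening: 1.003
finger_force: 0.0
```

```bash
python3 -c "
from h import *
goal(.5355,-.4345,.12,-.13)"
```

```text
t 2.42 shift [-0.0016  0.0028  0.1799] rot [-0.0003 -0.0002  0.0041] pos [ 0.5374 -0.432   0.2999] open 1.003 f [-0.1 -0.1 -0.3] finger 0.0
```

To row units: 0.2 m / 0.8 = 0.25, 0.12 m / 0.8 = 0.15, 0.004 rad / 2 = 0.002.

Emit:
jog_arm(offsets=[{"dx":-0.0025, "dy":0.0038, "dz":0.075, "az":0.002, "jaw":1}, {"dx":-0.0025, "dy":0.0038, "dz":0.15, "az":0.002, "jaw":1}, {"dx":-0.0025, "dy":0.0038, "dz":0.2125, "az":0.002, "jaw":1}, {"dx":-0.0025, "dy":0.0038, "dz":0.25, "az":0.002, "jaw":1}, {"dx":-0.0025, "dy":0.0038, "dz":0.25, "az":0.002, "jaw":1}])

```text
time: 3.05
eef_pos: [0.5304, -0.4361, 0.0962]
tcp_rot: [0.998, -0.068, -0.003, -0.002]
contact_force: [-0.5, -0.5, 0.7]
opening: 1.001
finger_force: 0.0
```

```bash
python3 - <<'E'
from h import *
goal(.5355,-.4345,.06,-.13)
rs=ctrl.read_camera('side');rt=ctrl.read_camera('top')
cv2.imwrite('pics/z3.png',np.hstack([crop(rs,(240,115),80,5,[]),crop(rt,(330,150),80,5,[])]))
for c in('side','top'):
  for t in('cover_grip','cover'):
    print(c,t,[(np.round(x['position'],4).tolist(),round(x['conf'],2)) for x in ctrl.mark_of(c,t)[:2]])
E
```

```text
t 3.05 shift [ 0.005  -0.0021  0.0362] rot [-0.0045  0.0058 -0.0055] pos [ 0.5304 -0.4361  0.0962] open 1.001 f [-0.5 -0.5  0.7] finger 0.0
side cover_grip []
side cover [([0.5302, -0.433, 0.0075], 0.95)]
top cover_grip [([0.532, -0.4352, 0.0583], 0.45)]
top cover [([0.5354, -0.4347, 0.0049], 0.44)]
```

View pics/z3.png

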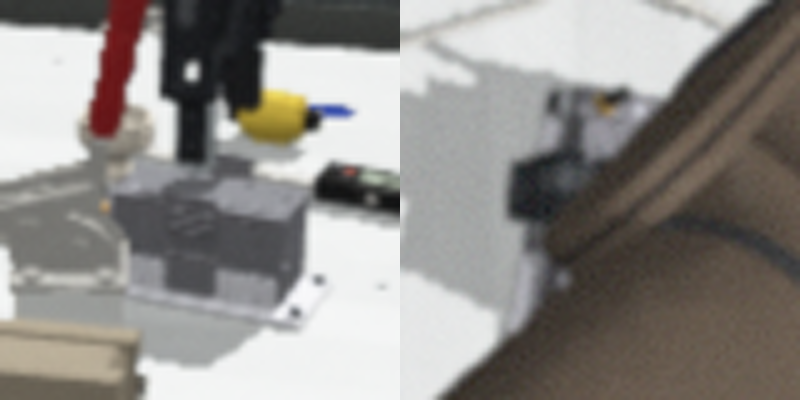

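The near finger at (197,150) is lined up with the near tab at (190,220), both in the left crop. The far finger straddles the other side.

```bash
python3 -c "
from h import *
goal(.5345,-.4345,.06,-.13)"
```

```text
t 3.35 shift [ 0.0001 -0.0038  0.0427] rot [ 0.0028 -0.0033 -0.0043] pos [ 0.5338 -0.4381  0.1027] open 0.997 f [-0.6 -0.  -0. ] finger 0.0
```

To row units: -0.002 m / 0.8 = -0.0025.

Emit:
jog_arm(offsets=[{"dz":-0.0025, "jaw":0.8}, {"dz":-0.0025, "jaw":0.6}, {"dz":-0.0025, "jaw":0.4}, {"dz":-0.0025, "jaw":0.2}, {"dz":-0.0025, "jaw":0.2}, {"dz":-0.0025, "jaw":0.2}], clamp_n=30)

```text
time: 4.7
eef_pos: [0.5344, -0.435, 0.0618]
tcp_rot: [0.998, -0.067, 0.001, 0.001]
contact_force: [-1.7, -0.0, 6.3]
opening: 0.589
finger_force: 32.1
```

```bash
python3 -c "
from h import *
goal(.5345,-.4345,.06,-.13);print(ctrl.get_state()['wrist_torque'])"
```

```text
t 4.7 shift [ 0.     -0.0005  0.0018] rot [ 0.002  -0.0028 -0.0044] pos [ 0.5344 -0.435   0.0618] open 0.589 f [-1.7 -0.   6.3] finger 32.11670759585786
[ 0.22641404  0.15394531 -0.03613223]
```

The squeeze reads 0.589 (about 50 mm), so both tabs are in. I'll lift straight up.

To row units: -0.265 m / 0.8 = -0.3313, -0.24 m / 0.8 = -0.3.

Emit:
jog_arm(offsets=[{"dz":-0.015, "jaw":0.2}, {"dz":-0.0375, "jaw":0.2}, {"dz":-0.0688, "jaw":0.2}, {"dz":-0.1125, "jaw":0.2}, {"dz":-0.175, "jaw":0.2}, {"dz":-0.2375, "jaw":0.2}, {"dz":-0.3, "jaw":0.2}, {"dz":-0.3313, "jaw":0.2}, {"dz":-0.3313, "jaw":0.2}])

```text
time: 5.82
eef_pos: [0.5338, -0.4343, 0.3285]
tcp_rot: [0.998, -0.067, 0.002, 0.002]
contact_force: [-0.2, -0.1, -2.4]
opening: 0.589
finger_force: 31.5
```

```bash
python3 - <<'E'
from h import *
goal(.44,-.155,.32,-.13)
rs=ctrl.read_camera('side');rt=ctrl.read_camera('top')
for c in('side','top'):
  for t in('cover','pack','front_strip','bay'):
    print(c,t,[(np.round(x['position'],4).tolist(),round(x['conf'],2)) for x in ctrl.mark_of(c,t)[:2]])
cv2.imwrite('pics/z4.png',np.hstack([rs['pixels'][0:300,150:500,::-1],rt['pixels'][80:380,180:450,::-1]]))
E
```

```text
t 5.83 shift [-0.1302 -0.2643  0.0068] rot [ 0.004  -0.0045 -0.0038] pos [ 0.5338 -0.4343  0.3285] open 0.589 f [-0.2 -0.1 -2.4] finger 31.46260770969093
side cover [([0.5335, -0.4323, 0.2766], 0.76)]
side pack [([0.5324, -0.4391, 0.0119], 0.54)]
side front_strip [([0.4559, -0.1519, 0.0014], 0.97), ([0.4605, 0.0898, 0.0142], 0.25)]
side bay [([0.5362, -0.4379, 0.0076], 0.78)]
top cover [([0.5371, -0.4362, 0.27], 0.64), ([0.4562, 0.0872, 0.0034], 0.28)]
top pack [([0.5341, -0.4352, 0.0103], 0.61)]
top front_strip [([0.4501, -0.1525, -0.0035], 0.66)]
top bay [([0.5342, -0.4371, 0.0103], 0.57)]
```

View pics/z4.png

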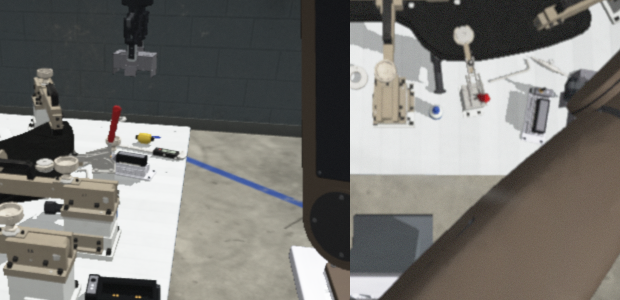

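The cover hangs level in the fingers at (135,63), and the pack stands in the bay at (130,158). Next I'll carry the cover to the strip.

To row units: -0.266 m / 0.8 = -0.3325, -0.13 m / 0.8 = -0.1625.

Emit:
jog_arm(offsets=[{"dx":-0.0188, "dy":-0.04, "jaw":0.2}, {"dx":-0.045, "dy":-0.1, "jaw":0.2}, {"dx":-0.075, "dy":-0.1625, "jaw":0.2}, {"dx":-0.105, "dy":-0.225, "jaw":0.2}, {"dx":-0.1338, "dy":-0.2875, "jaw":0.2}, {"dx":-0.155, "dy":-0.3325, "jaw":0.2}, {"dx":-0.155, "dy":-0.3325, "jaw":0.2}, {"dx":-0.155, "dy":-0.3325, "jaw":0.2}])

```text
time: 7.32
eef_pos: [0.4463, -0.1542, 0.3244]
tcp_rot: [0.998, -0.067, 0.0, 0.0]
contact_force: [0.1, -0.9, -1.7]
opening: 0.591
finger_force: 31.5
```

```bash
python3 -c "
from h import *
goal(.447,-.154,.0535,-.13)"
```

```text
t 7.33 shift [ 0.0004 -0.0005  0.2709] rot [ 0.0009 -0.0009 -0.0041] pos [ 0.4463 -0.1542  0.3244] open 0.591 f [ 0.1 -0.9 -1.7] finger 31.54822573706042
```

To row units: 0.259 m / 0.8 = 0.3238, 0.255 m / 0.8 = 0.3188.

Emit:
jog_arm(offsets=[{"dz":0.05, "jaw":0.2}, {"dz":0.1125, "jaw":0.2}, {"dz":0.175, "jaw":0.2}, {"dz":0.2375, "jaw":0.2}, {"dz":0.2813, "jaw":0.2}, {"dz":0.3088, "jaw":0.2}, {"dz":0.3188, "jaw":0.2}, {"dz":0.3238, "jaw":0.2}, {"dz":0.3238, "jaw":0.2}])

```text
time: 8.45
eef_pos: [0.4467, -0.1544, 0.0657]
tcp_rot: [0.998, -0.067, 0.001, 0.0]
contact_force: [0.1, 0.5, -1.1]
opening: 0.588
finger_force: 31.6
```

```bash
python3 - <<'E'
from h import *
goal(.447,-.154,.0535,-.13)
for c in('side','top'):
  ctrl.read_camera(c);print(c,[(np.round(x['position'],4).tolist(),round(x['conf'],2)) for x in ctrl.mark_of(c,'cover')[:2]])
goal(.447,-.154,.0535,-.13)
E
```

```text
t 8.45 shift [ 0.0002 -0.0004  0.0122] rot [ 0.0006 -0.0012 -0.0046] pos [ 0.4467 -0.1544  0.0657] open 0.588 f [ 0.1  0.5 -1.1] finger 31.55732112703845
side [([0.4461, -0.153, 0.0129], 0.8), ([0.5354, -0.4375, 0.0116], 0.49)]
top []
t 8.65 shift [ 0.0003 -0.0001  0.0124] rot [ 0.0008 -0.0017 -0.0041] pos [ 0.4466 -0.1541  0.0659] open 0.59 f [ 0.8  0.2 -1.6] finger 31.55591822520364
```

To row units: 0.011 m / 0.8 = 0.0138, 0.008 m / 0.8 = 0.01.

Emit:
jog_arm(offsets=[{"dz":0.005, "jaw":0.2}, {"dz":0.01, "jaw":0.2}, {"dz":0.0138, "jaw":0.2}, {"dz":0.0138, "jaw":0.2}, {"dz":0.0138, "jaw":0.2}])

```text
time: 9.28
eef_pos: [0.4461, -0.1537, 0.0539]
tcp_rot: [0.998, -0.067, 0.0, 0.0]
contact_force: [0.9, 0.1, -2.6]
opening: 0.591
finger_force: 31.6
```

To row units: 0.003 m / 0.8 = 0.0038, 0.002 m / 0.8 = 0.0025.

Emit:
jog_arm(offsets=[{"dz":0.0013, "jaw":0.2}, {"dz":0.0025, "jaw":0.2}, {"dz":0.0038, "jaw":0.2}, {"dz":0.0038, "jaw":0.2}, {"dz":0.0038, "jaw":0.2}])

```text
time: 9.9
eef_pos: [0.4462, -0.1539, 0.0536]
tcp_rot: [0.998, -0.067, -0.001, -0.0]
contact_force: [-8.2, 3.4, 18.1]
opening: 0.593
finger_force: 33.1
```

The cover is on the worktop. I'll ease off slightly and release.

To row units: -0.002 m / 0.8 = -0.0025.

Emit:
jog_arm(offsets=[{"dz":-0.0025, "jaw":0.2}, {"dz":-0.0025, "jaw":0.65}, {"dz":-0.0025, "jaw":0.75}, {"dz":-0.0025, "jaw":0.9}, {"dz":-0.0025, "jaw":1}, {"dz":-0.0025, "jaw":1}, {"dz":-0.0025, "jaw":1}, {"dz":-0.0025, "jaw":1}])

```text
time: 10.9
eef_pos: [0.4461, -0.1538, 0.0531]
tcp_rot: [0.998, -0.067, 0.0, 0.0]
contact_force: [-0.1, 0.5, -0.0]
opening: 0.999
finger_force: 0.0
```

```bash
python3 - <<'E'
from h import *
for c in('side',):
  ctrl.read_camera(c);print(c,[(np.round(x['position'],4).tolist(),round(x['conf'],2)) for x in ctrl.mark_of(c,'cover')[:2]])
goal(.446,-.154,.32,-.13)
E
```

```text
side []
t 11.0 shift [-0.      0.0003 -0.267 ] rot [ 0.     -0.0001 -0.0042] pos [ 0.4461 -0.1537  0.053 ] open 0.995 f [-0.3 -0.1 -0. ] finger 0.0
```

To row units: -0.267 m / 0.8 = -0.3338, -0.25 m / 0.8 = -0.3125.

Emit:
jog_arm(offsets=[{"dz":-0.0375, "jaw":1}, {"dz":-0.1, "jaw":1}, {"dz":-0.175, "jaw":1}, {"dz":-0.25, "jaw":1}, {"dz":-0.3125, "jaw":1}, {"dz":-0.3338, "jaw":1}, {"dz":-0.3338, "jaw":1}])

```text
time: 11.88
eef_pos: [0.4462, -0.1538, 0.3204]
tcp_rot: [0.998, -0.067, 0.001, 0.0]
contact_force: [0.1, -0.5, -0.1]
opening: 1.001
finger_force: 0.0
```

```bash
python3 - <<'E'
from h import *
for c in('side','top'):
  r=ctrl.read_camera(c)
  for t in ('cover','pack'):print(c,t,[(np.round(x['position'],4).tolist(),round(x['conf'],2)) for x in ctrl.mark_of(c,t)[:2]])
  if c=='side':cv2.imwrite('pics/z5.png',r['pixels'][:,:,::-1])
goal(.5345,-.4355,.32,-.13)
E
```

```text
side cover [([0.446, -0.1541, 0.0012], 0.85)]
side pack [([0.5346, -0.4379, 0.0127], 0.96)]
top cover []
top pack [([0.5313, -0.4359, 0.0105], 0.86)]
t 12.18 shift [ 0.126   0.2676 -0.0031] rot [-0.0016  0.0036 -0.0043] pos [ 0.4455 -0.1534  0.3178] open 0.999 f [ 0.9 -0.3 -0.2] finger 0.0
```

View pics/z5.png

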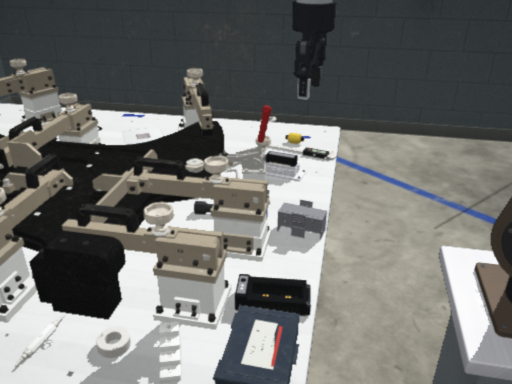

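The cover stands upright at (302,219), with its origin at z ≈ 1 mm. The pack shows in the bay at (282,160). I'll go back for the pack.

To row units: 0.267 m / 0.8 = 0.3338, 0.245 m / 0.8 = 0.3063.

Emit:
jog_arm(offsets=[{"dx":0.0188, "dy":0.04, "jaw":1}, {"dx":0.05, "dy":0.1063, "jaw":1}, {"dx":0.0825, "dy":0.175, "jaw":1}, {"dx":0.115, "dy":0.2438, "jaw":1}, {"dx":0.1438, "dy":0.3063, "jaw":1}, {"dx":0.1575, "dy":0.3338, "jaw":1}, {"dx":0.1575, "dy":0.3338, "jaw":1}])

```text
time: 13.05
eef_pos: [0.5348, -0.4365, 0.3175]
tcp_rot: [0.998, -0.068, -0.001, -0.001]
contact_force: [0.8, 1.0, -0.2]
opening: 0.999
finger_force: 0.0
```

Emit:
jog_arm(offsets=[{"dz":0.05, "jaw":1}, {"dz":0.1125, "jaw":1}, {"dz":0.175, "jaw":1}, {"dz":0.2375, "jaw":1}, {"dz":0.275, "jaw":1}, {"dz":0.2938, "jaw":1}, {"dz":0.2938, "jaw":1}])

```text
time: 13.92
eef_pos: [0.5349, -0.4341, 0.0843]
tcp_rot: [0.998, -0.067, -0.001, -0.001]
contact_force: [0.5, -0.7, 0.1]
opening: 0.996
finger_force: 0.0
```

```bash
python3 -c "
from h import *
goal(.5345,-.4355,.057,-.13)"
```

```text
t 13.93 shift [-0.0001  0.0015  0.0273] rot [-0.0014  0.0016 -0.0036] pos [ 0.5349 -0.4341  0.0843] open 0.996 f [ 0.5 -0.7  0.1] finger 0.0
```

To row units: 0.026 m / 0.8 = 0.0325, 0.015 m / 0.8 = 0.0188.

Emit:
jog_arm(offsets=[{"dy":0.0013, "dz":0.0188, "jaw":1}, {"dy":0.0013, "dz":0.0325, "jaw":1}, {"dy":0.0013, "dz":0.0325, "jaw":0.8}, {"dy":0.0013, "dz":0.0325, "jaw":0.6}, {"dy":0.0013, "dz":0.0325, "jaw":0.4}, {"dy":0.0013, "dz":0.0325, "jaw":0.1}, {"dy":0.0013, "dz":0.0325, "jaw":0.1}, {"dy":0.0013, "dz":0.0325, "jaw":0.1}, {"dy":0.0013, "dz":0.0325, "jaw":0.1}], clamp_n=50)

```text
time: 15.05
eef_pos: [0.5354, -0.4365, 0.0599]
tcp_rot: [0.998, -0.067, 0.0, 0.0]
contact_force: [-1.6, 0.6, 5.2]
opening: 0.314
finger_force: 49.1
```

To row units: -0.265 m / 0.8 = -0.3313, -0.25 m / 0.8 = -0.3125.

Emit:
jog_arm(offsets=[{"dz":-0.015, "jaw":0.1}, {"dz":-0.0375, "jaw":0.1}, {"dz":-0.075, "jaw":0.1}, {"dz":-0.1375, "jaw":0.1}, {"dz":-0.2, "jaw":0.1}, {"dz":-0.2625, "jaw":0.1}, {"dz":-0.3125, "jaw":0.1}, {"dz":-0.3313, "jaw":0.1}, {"dz":-0.3313, "jaw":0.1}])

```text
time: 16.18
eef_pos: [0.535, -0.4361, 0.3248]
tcp_rot: [0.998, -0.067, 0.0, 0.0]
contact_force: [0.1, -0.3, -2.9]
opening: 0.313
finger_force: 48.7
```

```bash
python3 - <<'E'
from h import *
for c in('side','top'):
  r=ctrl.read_camera(c)
  for t in ('charger_pocket','pack','charger'):print(c,t,[(np.round(x['position'],4).tolist(),round(x['conf'],2)) for x in ctrl.mark_of(c,t)[:2]])
goal(.463,.088,.325,.10)
E
```

```text
side charger_pocket [([0.4641, 0.089, 0.0135], 0.84)]
side pack [([0.5336, -0.4361, 0.2764], 0.95)]
side charger []
top charger_pocket [([0.4601, 0.0894, 0.0163], 0.65), ([0.4603, 0.0864, 0.0018], 0.24)]
top pack [([0.5349, -0.4312, 0.271], 0.43)]
top charger [([0.4606, 0.0878, 0.0022], 0.9), ([0.4429, -0.1557, 0.0495], 0.61)]
t 16.57 shift [-0.1413 -0.5097 -0.0015] rot [-0.0017  0.0016 -0.2342] pos [ 0.5349 -0.436   0.3225] open 0.313 f [ 0.9 -0.4 -2.9] finger 48.6184883932583
```

```bash
python3 - <<'E'
from h import *
from scipy.optimize import minimize
r=ctrl.read_camera('top');g=cv2.cvtColor(r['pixels'],cv2.COLOR_RGB2GRAY)
F=8;o=np.array((134,188));im=g[188:258,134:180]
big=cv2.resize(im,None,fx=F,fy=F,interpolation=cv2.INTER_CUBIC)
pts=box(-.06,.051,-.032,.032,.028)+box(-.06,.072,-.032,.032,0)+box(.051,.072,-.032,.032,.034)
for th in(80,95,110):
    m=(big<th).astype(np.uint8);n,l,st,_=cv2.connectedComponentsWithStats(m);k=1+st[1:,4].argmax();m=(l==k)
    def f(p):
        q=cv2.convexHull(((proj(r,frame(*p,pts))-o+.5)*F).astype(np.float32)).astype(np.int32)
        a=np.zeros(m.shape,np.uint8);cv2.fillConvexPoly(a,q,1);return -(a&m).sum()/(a|m).sum()
    s=minimize(f,[.462,.088,.1],method='Nelder-Mead',options=dict(initial_simplex=[[.462,.088,.1],[.468,.088,.1],[.462,.094,.1],[.462,.088,.14]]))
    print(th,m.sum(),s.x.round(4),s.fun)
E
```

```text
80 14673 [0.4821 0.0702 0.0738] 163280201757094.88
95 26662 [0.4454 0.1058 0.0886] 162331867310619.3
110 82123 [0.4814 0.1096 0.0125] 137228055062410.75<stdin>:11: RuntimeWarning: overflow encountered in scalar negative
```

To row units: -0.51 m / 0.8 = -0.6375, -0.468 m / 0.8 = -0.585, -0.234 rad / 2 = -0.117.

Emit:
jog_arm(offsets=[{"dx":-0.0125, "dy":-0.045, "dz":-0.0013, "az":-0.01, "jaw":0.1}, {"dx":-0.0313, "dy":-0.1125, "dz":-0.0013, "az":-0.025, "jaw":0.1}, {"dx":-0.05, "dy":-0.18, "dz":-0.0013, "az":-0.04, "jaw":0.1}, {"dx":-0.0688, "dy":-0.2475, "dz":-0.0013, "az":-0.055, "jaw":0.1}, {"dx":-0.0875, "dy":-0.315, "dz":-0.0013, "az":-0.07, "jaw":0.1}, {"dx":-0.1063, "dy":-0.3825, "dz":-0.0013, "az":-0.085, "jaw":0.1}, {"dx":-0.125, "dy":-0.45, "dz":-0.0013, "az":-0.1, "jaw":0.1}, {"dx":-0.1438, "dy":-0.5175, "dz":-0.0013, "az":-0.115, "jaw":0.1}, {"dx":-0.1613, "dy":-0.585, "dz":-0.0013, "az":-0.117, "jaw":0.1}, {"dx":-0.1763, "dy":-0.6375, "dz":-0.0013, "az":-0.117, "jaw":0.1}])

```text
time: 17.88
eef_pos: [0.4629, 0.0901, 0.3254]
tcp_rot: [0.999, 0.05, 0.001, -0.0]
contact_force: [0.2, -0.1, -1.5]
opening: 0.319
finger_force: 48.8
```

```bash
python3 - <<'E'
from h import *
from scipy.optimize import minimize
r=ctrl.read_camera('top');g=cv2.imread('pics/top0.png',0)
F=8;o=np.array((134,188));im=g[188:258,134:180]
big=cv2.resize(im,None,fx=F,fy=F,interpolation=cv2.INTER_CUBIC)
pts=box(-.06,.051,-.032,.032,.028)+box(-.06,.072,-.032,.032,0)+box(.051,.072,-.032,.032,.034)
for th in(95,105,115,125):
    m=cv2.morphologyEx((big<th).astype(np.uint8),3,np.ones((41,41)));n,l,st,_=cv2.connectedComponentsWithStats(m);k=1+st[1:,4].argmax();m=(l==k)
    def f(p):
        q=cv2.convexHull(((proj(r,frame(*p,pts))-o+.5)*F).astype(np.float32)).astype(np.int32)
        a=np.zeros(m.shape,np.uint8);cv2.fillConvexPoly(a,q,1);a=a>0;return -float((a&m).sum()/(a|m).sum())
    s=minimize(f,[.462,.088,.1],method='Nelder-Mead',options=dict(initial_simplex=[[.462,.088,.1],[.468,.088,.1],[.462,.094,.1],[.462,.088,.14]]))
    print(th,m.sum(),s.x.round(4),s.fun)
goal(.462,.0885,.14,.10)
E
```

```text
95 91754 [0.4611 0.0877 0.1083] -0.891542617280112
105 94486 [0.4608 0.0884 0.0836] -0.9184365796047708
115 97007 [0.4614 0.088  0.0927] -0.9417423889406648
125 99685 [0.4617 0.0879 0.0853] -0.9646171300022303
t 17.93 shift [-0.0006  0.0066  0.1854] rot [-0.0053 -0.0006  0.004 ] pos [0.4619 0.0941 0.3254] open 0.32 f [-2.1  3.4 -2.5] finger 49.02322980808094
```

To row units: 0.22 m / 0.8 = 0.275, 0.205 m / 0.8 = 0.2563, 0.01 rad / 2 = 0.005.

Emit:
jog_arm(offsets=[{"dz":0.0375, "az":0.005, "jaw":0.1}, {"dz":0.0875, "az":0.005, "jaw":0.1}, {"dz":0.15, "az":0.005, "jaw":0.1}, {"dz":0.2125, "az":0.005, "jaw":0.1}, {"dz":0.2563, "az":0.005, "jaw":0.1}, {"dz":0.275, "az":0.005, "jaw":0.1}, {"dz":0.275, "az":0.005, "jaw":0.1}, {"dz":0.275, "az":0.005, "jaw":0.1}])

```text
time: 18.92
eef_pos: [0.4652, 0.088, 0.107]
tcp_rot: [0.999, 0.045, 0.002, 0.0]
contact_force: [-0.1, -0.5, -1.9]
opening: 0.319
finger_force: 49.0
```

```bash
python3 - <<'E'
from h import *
goal(.4615,.0885,.062,.092)
rs=ctrl.read_camera('side');rt=ctrl.read_camera('top')
for c in('side','top'):
  for t in ('charger_pocket','pack'):print(c,t,[(np.round(x['position'],4).tolist(),round(x['conf'],2)) for x in ctrl.mark_of(c,t)[:2]])
goal(.4615,.0885,.062,.092)
P=(.4615,.0885,.092)
pl=[(frame(*P,box(-.045,.045,-.017,.017,.028)),(255,200,0)),(frame(*P,box(-.06,.051,-.032,.032,.028)),(0,255,0)),(frame(*P,box(-.06,.072,-.032,.032,0)),(0,0,255))]
cv2.imwrite('pics/z6.png',np.hstack([crop(rs,(226,235),80,5,pl),crop(rt,(116,180),80,5,pl)]))
E
```

```text
t 18.93 shift [-0.0038 -0.0008  0.045 ] rot [ 0.0004 -0.0037 -0.0022] pos [0.4652 0.088  0.107 ] open 0.319 f [-0.1 -0.5 -1.9] finger 49.005699679255486
side charger_pocket [([0.4624, 0.0894, 0.0127], 0.96), ([0.4459, -0.1542, 0.0491], 0.55)]
side pack [([0.4618, 0.0887, 0.0578], 0.69)]
top charger_pocket [([0.5364, -0.4375, 0.0129], 0.7), ([0.4615, 0.0879, 0.015], 0.63)]
top pack [([0.4632, 0.0911, 0.0597], 0.53)]
t 19.23 shift [-0.0026 -0.0006  0.0438] rot [ 0.0002 -0.0015 -0.0021] pos [0.464  0.0881 0.1058] open 0.315 f [-0.5 -0.8 -2.3] finger 49.00930516188964
```

View pics/z6.png

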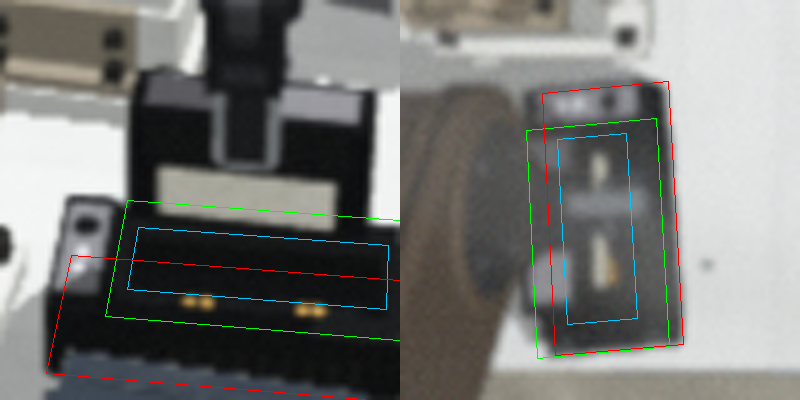

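```bash
python3 - <<'E'
from h import *
rs=ctrl.read_camera('side')
g0=cv2.imread('pics/side0.png').astype(int);t0=cv2.imread('pics/top0.png').astype(int);rt=ctrl.read_camera('top')
for r,g,(u0,v0,u1,v1) in((rs,g0,(236,285,310,310)),(rt,t0,(140,205,172,240))):
    sub=g[v0:v1,u0:u1];m=((sub[:,:,2]-sub[:,:,0])>45).astype(np.uint8)
    n,l,st,c=cv2.connectedComponentsWithStats(m)
    for i in range(1,n):
        if st[i,4]>1:
            uv=c[i]+(u0,v0);w=ray(r,uv,.013)[0];a=R.from_euler('z',-.092).apply(w-np.array([.4615,.0885,0]));print(uv.round(1),st[i,4],w.round(4),'charger frame',a.round(4))
goal(.4615,.0885,.062,.092)
E
```

```text
[263.5 295. ] 2 [0.4852 0.0948 0.013 ] charger frame [0.0242 0.004  0.013 ]
[266.5 295. ] 2 [0.48   0.0937 0.013 ] charger frame [0.0189 0.0034 0.013 ]
[287.5 296.5] 12 [0.4429 0.0899 0.013 ] charger frame [-0.0184  0.0031  0.013 ]
[157.5 233.5] 8 [0.4413 0.0857 0.013 ] charger frame [-0.0204 -0.0009  0.013 ]
t 19.32 shift [-0.0022 -0.0006  0.0434] rot [ 0.0001 -0.0007 -0.0022] pos [0.4638 0.0881 0.1054] open 0.314 f [-0.1  0.4 -2.2] finger 49.009585599415004
```

To row units: 0.034 m / 0.8 = 0.0425, -0.002 m / 0.8 = -0.0025.

Emit:
jog_arm(offsets=[{"dx":-0.0025, "dy":-0.0013, "dz":0.01, "jaw":0.1}, {"dx":-0.0025, "dy":-0.0013, "dz":0.0225, "jaw":0.1}, {"dx":-0.0025, "dy":-0.0013, "dz":0.03, "jaw":0.1}, {"dx":-0.0025, "dy":-0.0013, "dz":0.035, "jaw":0.1}, {"dx":-0.0025, "dy":-0.0013, "dz":0.0388, "jaw":0.1}, {"dx":-0.0025, "dy":-0.0013, "dz":0.0425, "jaw":0.1}, {"dx":-0.0025, "dy":-0.0013, "dz":0.0425, "jaw":0.1}])

```text
time: 20.2
eef_pos: [0.4617, 0.0885, 0.0708]
tcp_rot: [0.999, 0.045, 0.0, 0.001]
contact_force: [0.9, -3.2, -2.9]
opening: 0.318
finger_force: 50.5
```

It has entered the mouth with only about 3 N on the side, so I'll carry on down.

To row units: 0.0095 m / 0.8 = 0.0119, 0.008 m / 0.8 = 0.01.

Emit:
jog_arm(offsets=[{"dy":0.0006, "dz":0.0038, "jaw":0.1}, {"dy":0.0006, "dz":0.0075, "jaw":0.1}, {"dy":0.0006, "dz":0.01, "jaw":0.1}, {"dy":0.0006, "dz":0.0119, "jaw":0.1}, {"dy":0.0006, "dz":0.0119, "jaw":0.1}, {"dy":0.0006, "dz":0.0119, "jaw":0.1}])

```text
time: 20.95
eef_pos: [0.4611, 0.0884, 0.062]
tcp_rot: [0.999, 0.045, -0.001, 0.0]
contact_force: [-3.6, -1.3, 5.5]
opening: 0.309
finger_force: 51.4
```

To row units: 0.001 m / 0.8 = 0.0013.

Emit:
jog_arm(offsets=[{"dz":0.0013, "jaw":0.1}, {"dz":0.0013, "jaw":0.1}, {"dz":0.0013, "jaw":0.1}])

```text
time: 21.32
eef_pos: [0.4611, 0.0884, 0.0619]
tcp_rot: [0.999, 0.045, -0.001, 0.0]
contact_force: [-7.1, -2.2, 11.8]
opening: 0.317
finger_force: 52.3
```

The pack has bottomed out at TCP z = .062, the expected height. Releasing now.

To row units: -0.001 m / 0.8 = -0.0013.

Emit:
jog_arm(offsets=[{"dz":-0.0013, "jaw":0.1}, {"dz":-0.0013, "jaw":0.4}, {"dz":-0.0013, "jaw":0.5}, {"dz":-0.0013, "jaw":0.6}, {"dz":-0.0013, "jaw":0.7}, {"dz":-0.0013, "jaw":0.7}])

```text
time: 22.08
eef_pos: [0.4615, 0.0884, 0.0615]
tcp_rot: [0.999, 0.045, -0.0, -0.0]
contact_force: [0.2, 0.0, 0.2]
opening: 0.698
finger_force: 0.0
```

Emit:
jog_arm(offsets=[{"dz":-0.025, "jaw":0.7}, {"dz":-0.075, "jaw":0.7}, {"dz":-0.1375, "jaw":0.7}, {"dz":-0.2125, "jaw":0.7}, {"dz":-0.2875, "jaw":0.7}, {"dz":-0.3125, "jaw":0.7}, {"dz":-0.3125, "jaw":0.7}, {"dz":-0.3125, "jaw":0.7}])

```text
time: 23.08
eef_pos: [0.4608, 0.0884, 0.3096]
tcp_rot: [0.999, 0.045, -0.002, -0.0]
contact_force: [-0.4, 0.1, -0.2]
opening: 0.701
finger_force: 0.0
```

```bash
python3 - <<'E'
from h import *
P=(.4615,.0885,.092)
for c in('side','top'):
  r=ctrl.read_camera(c)
  if c=='side':cv2.imwrite('pics/z7.png',np.hstack([crop(r,(215,225),100,4,[(frame(*P,box(-.042,.042,-.014,.014,.058)),(0,255,0))]),crop(r,(250,175),100,4,[])]))
  for t in ('charger_pocket','pack','cover','torch','fluid_bottle'):print(c,t,[(np.round(x['position'],4).tolist(),round(x['conf'],2)) for x in ctrl.mark_of(c,t)[:2]])
E
```

```text
side charger_pocket [([0.4628, 0.0904, 0.0143], 0.63)]
side pack [([0.4605, 0.0865, 0.0147], 0.73)]
side cover [([0.4434, -0.1509, 0.0019], 0.93)]
side torch [([0.6453, -0.1839, 0.0014], 0.53)]
side fluid_bottle []
top charger_pocket [([0.4624, 0.0878, 0.0158], 0.91)]
top pack [([0.4551, 0.0913, 0.0147], 0.67)]
top cover [([0.4477, -0.1552, -0.0006], 0.6)]
top torch [([0.6483, -0.1889, 0.0004], 0.66)]
top fluid_bottle [([0.4628, 0.0886, 0.0134], 0.69), ([0.5444, -0.1812, 0.0015], 0.55)]
```

View pics/z7.png

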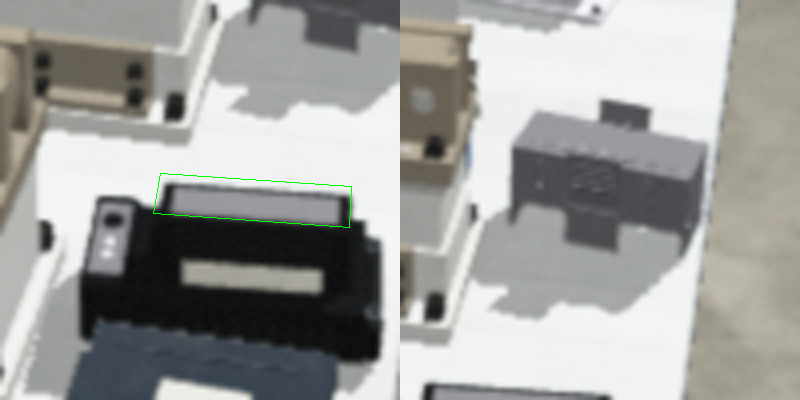

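The pack's top at (258,203) matches the outline drawn for a fully seated pack, and it sits level. The cover stands upright at (605,180). I'm handing in.

```bash
python3 -c "
from plant import ctrl
print(ctrl.sign_off())"
```

```text
the job is handed in; nothing more can be done
None
```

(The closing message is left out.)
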